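# Park the slide lock's spring plunger and run the slide out

### The arm

A 6-joint arm with a two-finger parallel gripper is mounted at the origin on a cart in front of the work surface, level with it; the furniture and walls round the work are solid. World frame = base frame: x ahead of the robot, y to its left, z up, the work surface at z = 0. Lengths are in mm, angles in rad, forces in N, time in s.
With the tool pointing down it reaches from about 400 to 925 mm from the base axis. Payload 12.5 kg.
Tool frame: the origin (TCP) lies at the very end of the fingers, on their centre line; the grasp point (between the pads) lies 19 mm behind it; z points along the fingers, y is the line along which they close (so a half turn about z gives the same grasp; the last joint's range is limited). The gripper opens to 95 mm and grips with 3 to 60 N. Pads are 20 mm wide; open, the fingers measure 119 mm over their backs; the gripper's body (75 mm by 180 mm) begins 59 mm behind the grasp point.
Start: joints at [-1.341, 0.491, 1.559, -0, 1.092, -0.106], TCP at [205.976, -590.102, 214.661] pointing down, gripper open.
Joint ranges: [-3.1, 3.1], [-0.84, 2.19], [0.05, 2.79], [-1.13, 4.28], [0.06, 2.93], [-2.69, 2.69]. Speed limits (rad/s): [2.22, 2.22, 2.79, 3.14, 3.14, 3.14].

### API

Orientations are given as a 3x3 rotation matrix whose columns are the frame's x, y, z axes.
In Python, from cell import observe, camera, camera_info, hand_in gives the robot as it stands.
- The arm moves only by the tool servo_tool, never from a script. Its argument "commands" is a list that holds one entry, the list of rows, each a list of 7 numbers: the closure, from -1 (fully open) to 1 (shut), then the shift along the tool's x, y, z in m, then the turn, a rotation vector about the tool's x, y, z in rad. A call has 1 to 20 rows; each row shifts and turns the commanded pose from where the row before left it, along the tool's axes as they then stand; what a row does not reach is not made up. A row lasts 1/12 s, in which the tool goes at most 41.7 mm and 7.16 degrees, less where a joint would pass 70% of its speed; a pose out of reach is approached as far as the arm can. A call with a gripper value outside its range is refused whole. The fingers move at their own pace and stop on an object; "grip_force" is the grip in N (left out, the last holds). Time passes only in rows, so rows that do not move let the fingers close. It gives the time, the measured TCP pose, the force, the opening and the grip force at its end, in the units of the state.
- observe(): the state, without advancing time (a new reading comes with each control period).
- camera(name): name is "scene" or "top" or "wrist"; returns the picture (420x560x3 uint8, blue, green, red); there is no depth.
- camera_info(name): a dict with "K" (3x3 intrinsics, pixels), "k1" (the pictures are not rectified: a ray, as slopes to the right and down, at radius r is drawn at 1 + k1 r^2 times it, then the intrinsics apply), "T" (4x4, takes a point from camera to world coordinates). Camera axes: x right, y down, z forward; pixel columns grow to the right and rows downward; lengths in mm; the calibration is good to about 2 mm. A picture is of the moment at which its call begins: read the wrist's pose just before it. camera_info takes no time and is no camera call; for the wrist camera it gives the pose at the moment of the call.
- hand_in(): hands the job in; it is judged then, once.
The state is a dict: "time_s": time; "joint_pos": joint angles; "qvel": joint speeds; "joint_efforts": joint torques, N m; "eef_pos": TCP position; "tool_rot": TCP orientation; "wrist_force": force on the tool from outside, world axes, zero at the start; "moment": the same for the moment, N m; "grip_width": finger opening in mm; "finger_force": force on a finger pad.
Only numpy, scipy, OpenCV 4.12 (cv2) and the standard library are available. Lean on these libraries where they do the work, as an engineer would, in place of code of your own. Each camera call takes 0.05 s, during which the arm holds its last target. There are 200 camera calls.

### The job

The slide of the small drilling fixture on the desk is locked by a spring plunger. Pull the plunger's T-shaped knob up only until you feel its stop, without straining it, twist it counter-clockwise seen from above until its ears are over the rest notches, and let it down so that it stays retracted by itself when you let go. Then run the slide out by its post fully against the end stop, leaving the plunger parked and the tape roll, solder spool and caliper where they are.

Things in the scene. Friction and masses are not known exactly. Their poses are not given: they have to be found in the camera images.
- fixture: Fixed fixture: aluminium base 76 x 260 x 10 mm (116 mm wide at the bridge), two steel rails along its y axis, dark steel bridge across them (104 x 36 mm, top 46 mm up). Origin: on the desk, under the vertical plunger axis. Base reaches 55 mm to -y and 205 mm to +y; the slide runs out along +y to the end stop. On the bridge a steel sleeve, 32 mm diameter, top 68 to 84 mm up, set anew each time.
- lock: Spring plunger in the bridge; same origin and axes as the fixture. Its two ears (along the knob's bar) stand in deep slots of the sleeve. They come clear after a pull of 10 to 26 mm (unreported, as the sleeve's height varies); a hard stop follows 2 mm higher. Over 25 N on stop or sleeve damages it. The spring pulls down with 5 N, rising 0.15 N per mm (9 N at most); more is the stop.
- knob (a point): Centre of the plunger's grey plastic T-bar knob: bar 44 mm long (its x axis), 14 mm thick (y axis), 20 mm high, on the plunger's axis, 104 mm above the desk when down; lifts and turns with the plunger. At the start the bar lies along the fixture's x axis. The two fingers can grip it across the thickness; the free space between bar and sleeve is at least 10 mm.
- plunger (a joint): Lift of the plunger in m: 0 = fully down (its 8 mm pin 5 mm deep in the slide, locking it); 0.007 to 0.023 when parked in the rest notches, depending on the sleeve's height.
- plunger_turn (a joint): Turn of the plunger in rad, counter-clockwise from above: 0 = ears in the deep slots. On the sleeve, counter-clockwise from each slot: a flat land, a rest notch 3 mm deep (ears seat in it at 1.13, play about 0.06), then a high wall that the ears cannot pass; clockwise they meet the wall at once. Light to turn once the ears are clear of the slots.
- post (a point): Point on the slide's upright round steel post (18 mm diameter, 70 mm tall, from 24 to 94 mm above the desk), on its axis, 80 mm above the desk and at the start 90 mm from the plunger's axis along the fixture's +y; moves with the slide.
- carriage (a joint): Travel of the slide in m along the fixture's +y: 0 = locked place under the plunger, 0.08 = against the end stop. It runs stiffly, about 3 N, and stays where it is left.
- tape_roll: Loose roll of white tape lying flat, 56 mm diameter, 32 mm high, beyond the fixture; origin at its foot. Leave alone.
- solder_spool: Loose small black spool of solder lying flat, 41 mm diameter, 22 mm high, beyond the fixture; origin at its foot. Leave alone.
- caliper: Loose caliper 47 x 150 x 10 mm lying along its y axis beyond the fixture; origin at its underside. Leave alone.

How it is judged:
By the outcome, as a careful person would: the job done as asked, in the order asked, and still so for the second after the job is handed in, with the robot touching nothing.
It also fails if it takes over 58 s, if anything falls off the work surface, if the arm or the gripper's body presses on something with over 40 N, if the wrist force passes 120 N, or if a joint passes its speed limit or range.

## Working session

There is one attempt and no reset: what is moved stays moved. The work goes in short steps, Python scripts to look and compute and a tool call to move; the robot and the scene stay as the last step left them, time stands still between calls to the robot, and variables do not carry over. Pictures are saved under pics/ and viewed, at most 10 in all, crops included, and the job is handed in when it is done.

Besides the shell and the picture viewer there is one more tool, called after "Emit:" as name([rows], argument=value, ...), one row to a line, values as JSON. servo_tool: Moves the arm, as the interface text tells. Its arguments: {"type":"object","properties":{"commands":{"type":"array"},"grip_force":{"type":"number"}},"required":["commands"]}

```bash
ls; mkdir -p pics
python3 - <<'E'
from cell import *
import cv2
for n in("top","scene"):
    cv2.imwrite(f"pics/{n}0.png",camera(n)); i=camera_info(n); print(n,i)
s=observe();print(s)
E
```

```text
pics
top {'K': array([[485.72115566,   0.        , 290.28730813],
       [  0.        , 485.72115566, 205.48477979],
       [  0.        ,   0.        ,   1.        ]]), 'k1': 0.03191218568239022, 'T': array([[ 2.07123317e-01, -9.26459279e-01,  3.14281937e-01,
         3.14060059e+02],
       [-9.78284071e-01, -1.98686519e-01,  5.90249389e-02,
         4.09788980e+01],
       [ 7.75938187e-03, -3.19682454e-01, -9.47492966e-01,
         9.09366302e+02],
       [ 0.00000000e+00,  0.00000000e+00,  0.00000000e+00,
         1.00000000e+00]])}
scene {'K': array([[471.63418494,   0.        , 282.6198362 ],
       [  0.        , 471.63418494, 217.4641911 ],
       [  0.        ,   0.        ,   1.        ]]), 'k1': 0.005462741965871166, 'T': array([[-6.83656334e-01, -4.38033366e-01,  5.83730065e-01,
         5.43536058e+01],
       [-7.29614951e-01,  3.92019820e-01, -5.60341399e-01,
         5.79758167e+02],
       [ 1.66144740e-02, -8.08979129e-01, -5.87602526e-01,
         5.83671288e+02],
       [ 0.00000000e+00,  0.00000000e+00,  0.00000000e+00,
         1.00000000e+00]])}
{'time_s': 0.1, 'joint_pos': array([-1.34063264e+00,  4.91536290e-01,  1.55934772e+00,  3.12072444e-05,
        1.09166479e+00, -1.05607988e-01]), 'qvel': array([-1.32890197e-03, -1.08002029e-03, -2.99761911e-03,  3.00252323e-04,
        6.17268424e-05, -1.18807046e-03]), 'joint_efforts': array([ 2.31805025e-03, -6.13625622e+01, -2.58606452e+01,  6.93365419e-02,
        4.70070296e-02, -5.74474143e-05]), 'eef_pos': array([ 205.91793331, -589.90964521,  214.11122597]), 'tool_rot': array([[ 9.44161082e-01,  3.29484164e-01, -1.91170274e-04],
       [ 3.29484194e-01, -9.44160626e-01,  9.37253508e-04],
       [ 1.28314743e-04, -9.47905870e-04, -9.99999543e-01]]), 'wrist_force': array([0.07753667, 0.06295162, 0.54580623]), 'moment': array([ 0.03133314, -0.02066712,  0.0271849 ]), 'finger_force': 0.0, 'grip_width': 95.02486382603178}
```

View pics/top0.png

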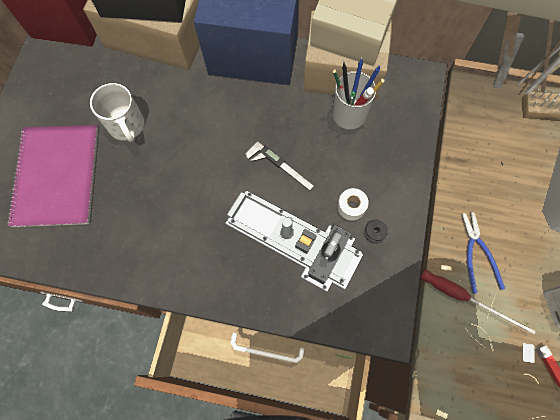

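View pics/scene0.png

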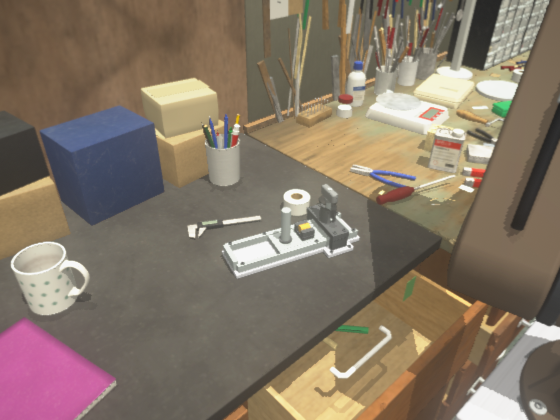

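The top view shows the fixture from about (230,215) to (362,265), with the knob near (331,245) and the post near (287,228). The scene view has the knob near (328,200) and the post near (286,223). I'll enlarge both.

Run:
```python
import cv2
a=cv2.imread("pics/top0.png")[185:295,220:370];cv2.imwrite("pics/tc.png",cv2.resize(a,None,fx=5,fy=5,interpolation=2))
a=cv2.imread("pics/scene0.png")[175:275,215:365];cv2.imwrite("pics/sc.png",cv2.resize(a,None,fx=5,fy=5,interpolation=2))
```

```text
(no output)
```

View pics/tc.png

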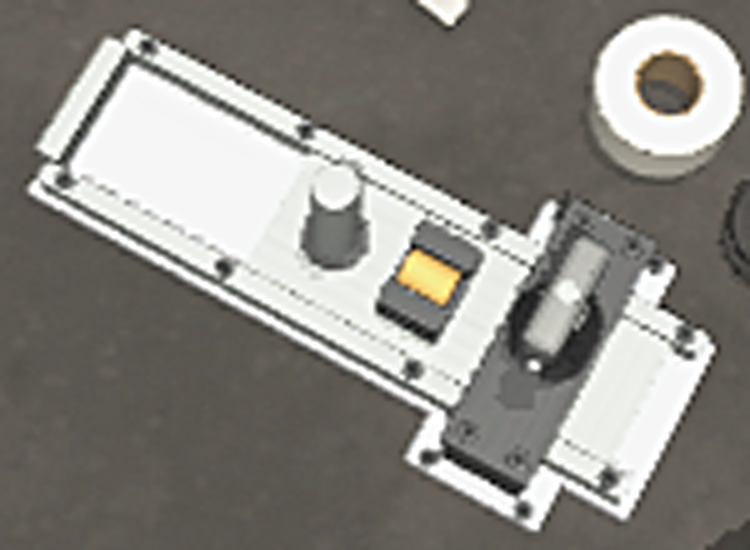

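View pics/sc.png

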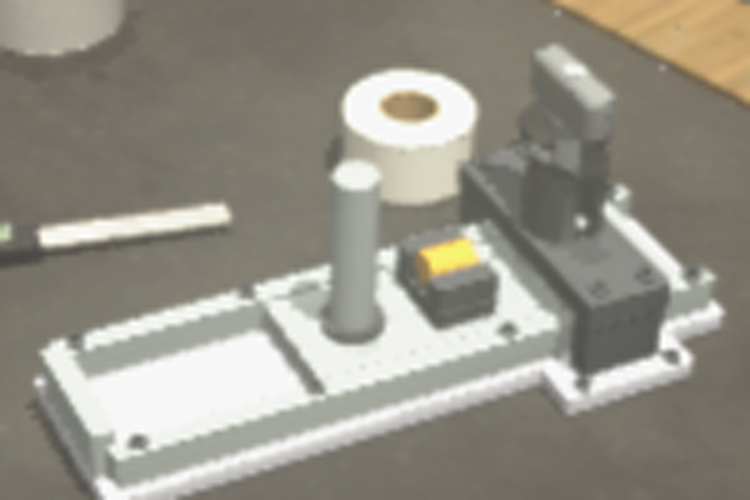

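The top crop shows the knob-top highlight at (567,290), the post top at (335,185) and the bridge-top corners. The scene crop has the knob top at (573,72) and the post top at (355,178). The drill-out direction (+y) runs left in the top view. Next I'll fit the fixture pose to these points.

```bash
cat > h.py <<'E'
import numpy as np
from cell import *
from scipy.optimize import least_squares
def proj(n,P,info=None):
    i=info or camera_info(n);T=i["T"];c=(np.atleast_2d(P)-T[:3,3])@T[:3,:3]
    s=c[:,:2]/c[:,2:];s=s*(1+i["k1"]*(s**2).sum(1,keepdims=True))
    return s@np.diag(np.diag(i["K"])[:2])+i["K"][:2,2]
def w(p,F):
    c,s=np.cos(p[2]),np.sin(p[2]);F=np.atleast_2d(F).astype(float)
    return np.c_[p[0]+c*F[:,0]-s*F[:,1],p[1]+s*F[:,0]+c*F[:,1],F[:,2]]
E
python3 - <<'E'
from h import *
t={(0,90,94):(335,185),(0,0,114):(567,290),(52,18,46):(575,195),(52,-18,46):(658,240),(-52,18,46):(445,445),(-52,-18,46):(522,490),(-38,-55,10):(628,518),(38,-55,10):(715,345)}
s={(0,90,94):(355,178),(0,0,114):(573,75),(-52,18,46):(572,290),(-52,-18,46):(667,285),(-38,-55,10):(720,310)}
D=[("top",t,(220,185)),("scene",s,(215,175))]
def f(p):
    return np.concatenate([(proj(n,w(p,list(d)))-(np.array(list(d.values()))/5+o)).ravel() for n,d,o in D])
r=least_squares(f,[420,-120,-.47],loss="soft_l1");print(r.x);print(f(r.x).reshape(-1,2).round(1))
for P in[(0,0,104),(0,90,80),(0,170,80)]:print(w(r.x,P))
E
```

```text
[ 5.27439796e+02  5.86975501e+00 -3.02078361e-01]
[[-0.3 -0.5]
 [-0.2  0.2]
 [-0.7 -0.2]
 [ 0.   0. ]
 [-1.6 -1.6]
 [ 0.8 -0.8]
 [-0.6  0.1]
 [ 0.3 -0.4]
 [ 0.  -0.9]
 [ 0.2 -0.7]
 [ 3.6  3.4]
 [ 1.1 -0.5]
 [ 0.9  0.2]]
[[527.43979555   5.86975501 104.        ]]
[[554.21525465  91.79457558  80.        ]]
[[578.01566274 168.17219386  80.        ]]
```

Emit:
servo_tool([
  [[-1,0.025,-0.0228,0.002,0,0,0],[-1,0.025,-0.0228,0.002,0,0,0],[-1,0.025,-0.0228,0.002,0,0,0],[-1,0.025,-0.0228,0.002,0,0,0],[-1,0.025,-0.0228,0.002,0,0,0],[-1,0.025,-0.0228,0.002,0,0,0],[-1,0.025,-0.0228,0.002,0,0,0],[-1,0.025,-0.0228,0.002,0,0,0],[-1,0.025,-0.0228,0.002,0,0,0],[-1,0.025,-0.0228,0.002,0,0,0],[-1,0.025,-0.0228,0.002,0,0,0],[-1,0.025,-0.0228,0.002,0,0,0],[-1,0.025,-0.0228,0.002,0,0,0],[-1,0.025,-0.0228,0.002,0,0,0],[-1,0.025,-0.0228,0.002,0,0,0],[-1,0.025,-0.0228,0.002,0,0,0],[-1,0.025,-0.0228,0.002,0,0,0],[-1,0.025,-0.0228,0.002,0,0,0],[-1,0.025,-0.0228,0.002,0,0,0],[-1,0.025,-0.0228,0.002,0,0,0]],
])

```text
time_s: 1.77
eef_pos: [528.2, 6.9, 174.4]
tool_rot: [[0.944, 0.33, -0.0], [0.33, -0.944, -0.0], [-0.0, -0.0, -1.0]]
wrist_force: [1.0, -0.7, -0.6]
grip_width: 95.1
finger_force: 0.0
```

Emit:
servo_tool([
  [[-1,0,0,0,0,0,0.106],[-1,0,0,0,0,0,0.106],[-1,0,0,0,0,0,0.106],[-1,0,0,0,0,0,0.106],[-1,0,0,0,0,0,0.106],[-1,0,0,0,0,0,0.106],[-1,0,0,0,0,0,0],[-1,0,0,0,0,0,0]],
], grip_force=40)

```text
time_s: 2.43
eef_pos: [527.7, 5.2, 174.5]
tool_rot: [[0.956, -0.293, -0.0], [-0.293, -0.956, -0.0], [-0.0, 0.0, -1.0]]
wrist_force: [1.0, -0.4, 0.4]
grip_width: 94.9
finger_force: 0.0
```

Run:
```python
from h import *
import cv2
s=observe();i=camera_info("wrist");im=camera("wrist")
print(s["time_s"],s["joint_pos"],s["eef_pos"],s["tool_rot"],s["wrist_force"])
p=(527.4,5.9,-.302)
np.save("w0.npy",i,allow_pickle=True)
F=[(0,0,114),(22,7,114),(22,-7,114),(-22,7,114),(-22,-7,114),(0,90,94)]
q=proj("wrist",w(p,F),i);print(q.round(1))
im=im.copy()
big=cv2.resize(im,None,fx=1.4,fy=1.4)
for a in q: cv2.circle(big,tuple(int(v) for v in a*1.4),2,(0,0,255),-1)
cv2.imwrite("pics/w0.png",big)
```

```text
2.4333 [-1.15334865e-01  4.02082259e-01  1.84337467e+00 -1.16665247e-04
  8.96487082e-01  1.75248672e+00] [527.67853016   5.18477586 174.45412974] [[ 9.56232620e-01 -2.92607327e-01 -3.59512208e-04]
 [-2.92607363e-01 -9.56232675e-01 -5.00920767e-05]
 [-3.29120012e-04  1.53095597e-04 -9.99999934e-01]] [ 0.95419902 -0.35885038  0.37420428]
[[282.4 222.4]
 [273.1 193.9]
 [292.  194. ]
 [273.3 249.6]
 [291.3 249.6]
 [173.3 215.1]]
```

View pics/w0.png

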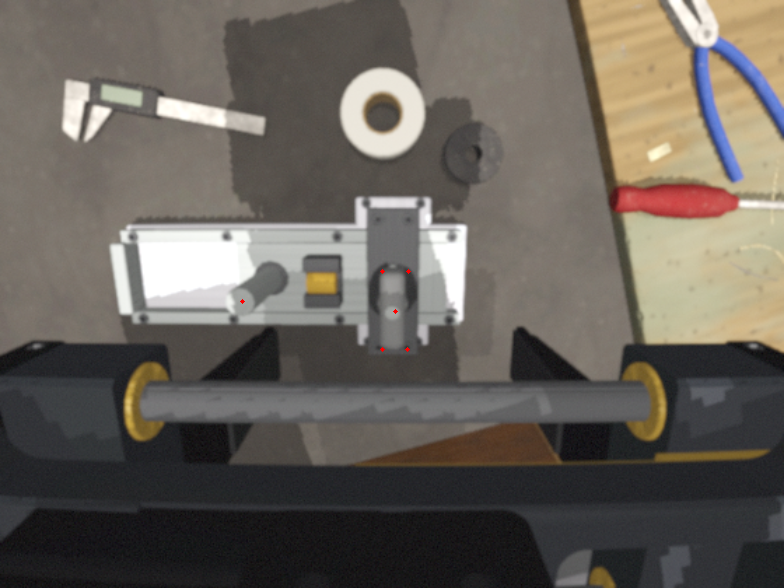

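The projected points sit on the knob corners and the post top, which confirms the pose to about 1 mm. I'll descend and close the fingers.

Emit:
servo_tool([
  [[-1,0,-0.0006,0.014,0,0,0.005],[-1,0,0,0.014,0,0,0],[-1,0,0,0.014,0,0,0],[-1,0,0,0.014,0,0,0],[-1,0,0,0.014,0,0,0],[-1,0,0,0.012,0,0,0],[-1,0,0,0,0,0,0],[-1,0,0,0,0,0,0]],
])

```text
time_s: 3.15
eef_pos: [527.8, 5.8, 92.4]
tool_rot: [[0.954, -0.299, -0.001], [-0.299, -0.954, 0.0], [-0.001, 0.0, -1.0]]
wrist_force: [0.2, -0.2, 0.1]
grip_width: 95.3
finger_force: 0.0
```

Emit:
servo_tool([
  [[1,0,0,0,0,0,0],[1,0,0,0,0,0,0],[1,0,0,0,0,0,0],[1,0,0,0,0,0,0],[1,0,0,0,0,0,0],[1,0,0,0,0,0,0],[1,0,0,0,0,0,0],[1,0,0,0,0,0,0],[1,0,0,0,0,0,0],[1,0,0,0,0,0,0],[1,0,0,0,0,0,0],[1,0,0,0,0,0,0]],
], grip_force=40)

```text
time_s: 4.15
eef_pos: [528.0, 5.7, 92.6]
tool_rot: [[0.954, -0.301, 0.0], [-0.301, -0.954, -0.0], [0.0, 0.0, -1.0]]
wrist_force: [-0.4, 0.4, 0.0]
grip_width: 20.4
finger_force: 0.0
```

Emit:
servo_tool([
  [[1,0,0,0,0,0,0],[1,0,0,0,0,0,0],[1,0,0,0,0,0,0],[1,0,0,0,0,0,0],[1,0,0,0,0,0,0],[1,0,0,0,0,0,0]],
])

```text
time_s: 4.65
eef_pos: [528.2, 6.5, 92.6]
tool_rot: [[0.954, -0.301, 0.001], [-0.301, -0.954, 0.001], [0.0, -0.001, -1.0]]
wrist_force: [1.8, 6.3, -0.1]
grip_width: 13.8
finger_force: 40.0
```

Gripped, with a 6.5 N side load. I'll take that out, then lift 9 mm.

Emit:
servo_tool([
  [[1,0,-0.0008,0,0,0,0],[1,0,0,-0.001,0,0,0],[1,0,0,-0.001,0,0,0],[1,0,0,-0.001,0,0,0],[1,0,0,-0.001,0,0,0],[1,0,0,-0.001,0,0,0],[1,0,0,-0.001,0,0,0],[1,0,0,-0.001,0,0,0],[1,0,0,-0.001,0,0,0],[1,0,0,-0.001,0,0,0],[1,0,0,0,0,0,0],[1,0,0,0,0,0,0]],
])

```text
time_s: 5.65
eef_pos: [528.2, 6.5, 101.6]
tool_rot: [[0.954, -0.3, 0.0], [-0.3, -0.954, -0.0], [0.0, 0.0, -1.0]]
wrist_force: [2.5, 3.5, -7.9]
grip_width: 13.6
finger_force: 40.0
```

Emit:
servo_tool([
  [[1,0,-0.0004,-0.0005,0,0,0],[1,0,0,-0.0005,0,0,0],[1,0,0,0,0,0,0]],
])

```text
time_s: 5.9
eef_pos: [528.2, 6.6, 102.6]
tool_rot: [[0.954, -0.3, -0.0], [-0.3, -0.954, -0.0], [-0.0, 0.0, -1.0]]
wrist_force: [1.6, -1.3, -6.8]
grip_width: 13.6
finger_force: 40.0
```

Emit:
servo_tool([
  [[1,0,0,-0.0005,0,0,0],[1,0,0,-0.0005,0,0,0],[1,0,0,0,0,0,0]],
])

```text
time_s: 6.15
eef_pos: [528.2, 6.7, 103.7]
tool_rot: [[0.954, -0.3, -0.0], [-0.3, -0.954, -0.0], [-0.0, 0.0, -1.0]]
wrist_force: [0.5, -3.0, -7.2]
grip_width: 13.9
finger_force: 40.0
```

Emit:
servo_tool([
  [[1,0,0,-0.0005,0,0,0],[1,0,0,0,0,0,0]],
])

```text
time_s: 6.32
eef_pos: [528.3, 6.7, 104.2]
tool_rot: [[0.954, -0.3, -0.0], [-0.3, -0.954, -0.0], [-0.0, 0.0, -1.0]]
wrist_force: [1.5, -5.4, -6.6]
grip_width: 13.6
finger_force: 40.0
```

Run:
```python
from h import *
import cv2
p=(527.4,5.9,-.302)
for n,o in(("top",(220,185)),("scene",(215,175))):
    a=np.linspace(0,2*np.pi,60)
    for z in(46,68,76,84):
        q=(proj(n,w(p,np.c_[16*np.cos(a),16*np.sin(a),0*a+z]))-o)*5
        print(n,z,q.min(0).round(),q.max(0).round())
i=camera_info("wrist");im=cv2.imread("pics/w0.png")
i0=np.load("w0.npy",allow_pickle=True).item()
for z in(46,68,76,84):
    q=proj("wrist",w(p,np.c_[16*np.cos(a),16*np.sin(a),0*a+z]),i0)*1.4;print("w",z,q.min(0).round(),q.max(0).round())
A=cv2.resize(im[180:370,330:460],None,fx=3,fy=3)
B=cv2.resize(cv2.imread("pics/sc.png")[20:300,450:680],(410,500),interpolation=2)
A=cv2.resize(A,(370,541));C=np.zeros((541,780,3),np.uint8);C[:,:370]=A;C[:500,370:]=B;cv2.imwrite("pics/c.png",C)
```

```text
top 46 [505. 294.] [593. 381.]
top 68 [509. 279.] [599. 367.]
top 76 [511. 274.] [602. 362.]
top 84 [512. 268.] [604. 357.]
scene 46 [520. 195.] [602. 244.]
scene 68 [523. 149.] [607. 197.]
scene 76 [525. 132.] [609. 180.]
scene 84 [526. 115.] [611. 162.]
w 46 [372. 261.] [418. 306.]
w 68 [370. 267.] [420. 315.]
w 76 [370. 269.] [421. 319.]
w 84 [369. 272.] [422. 323.]
```

View pics/c.png

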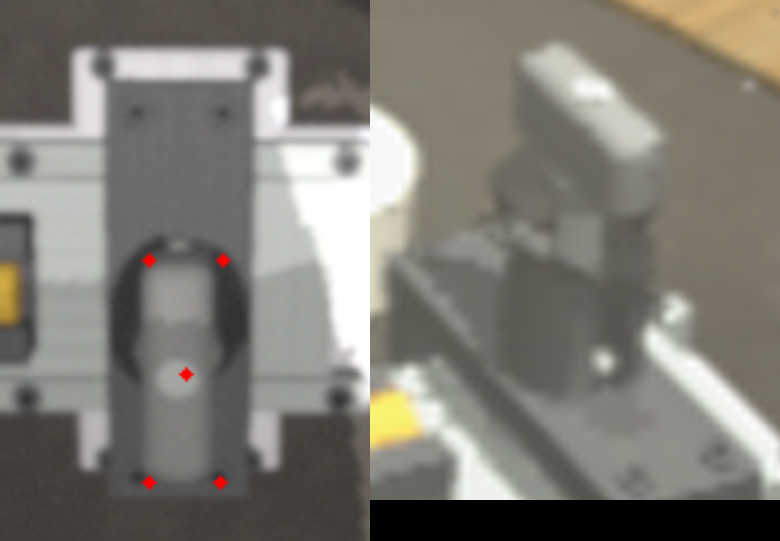

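In the scene panel (right), the sleeve top is at about panel y 245, which puts it near 75 mm and the stop near 18 to 20 mm of lift. I'll lift another 2.4 mm gently and then use small steps.

Emit:
servo_tool([
  [[1,0,0.0003,-0.0004,0,0,0],[1,0,0,-0.0004,0,0,0],[1,0,0,-0.0004,0,0,0],[1,0,0,-0.0004,0,0,0],[1,0,0,-0.0004,0,0,0],[1,0,0,-0.0004,0,0,0],[1,0,0,0,0,0,0]],
])

```text
time_s: 6.9
eef_pos: [528.3, 6.6, 106.6]
tool_rot: [[0.954, -0.3, 0.0], [-0.3, -0.954, -0.0], [0.0, 0.0, -1.0]]
wrist_force: [1.5, -2.2, -8.2]
grip_width: 14.3
finger_force: 40.0
```

Emit:
servo_tool([
  [[1,0,0,-0.0003,0,0,0],[1,0,0,0,0,0,0]],
])

```text
time_s: 7.07
eef_pos: [528.3, 6.7, 106.9]
tool_rot: [[0.954, -0.3, 0.0], [-0.3, -0.954, -0.0], [0.0, 0.0, -1.0]]
wrist_force: [1.5, -3.4, -7.9]
grip_width: 13.8
finger_force: 40.0
```

Emit:
servo_tool([
  [[1,0,0,-0.0003,0,0,0],[1,0,0,-0.0003,0,0,0],[1,0,0,0,0,0,0]],
])

```text
time_s: 7.32
eef_pos: [528.2, 6.6, 107.5]
tool_rot: [[0.954, -0.301, 0.0], [-0.301, -0.954, -0.0], [0.0, 0.0, -1.0]]
wrist_force: [1.4, -2.6, -7.5]
grip_width: 13.9
finger_force: 40.0
```

Emit:
servo_tool([
  [[1,0,0,-0.0003,0,0,0],[1,0,0,-0.0002,0,0,0],[1,0,0,0,0,0,0]],
])

```text
time_s: 7.57
eef_pos: [528.3, 6.6, 107.9]
tool_rot: [[0.954, -0.3, 0.0], [-0.3, -0.954, -0.0], [0.0, 0.0, -1.0]]
wrist_force: [2.3, -2.2, -7.3]
grip_width: 13.7
finger_force: 40.0
```

Emit:
servo_tool([
  [[1,0,0,-0.0003,0,0,0],[1,0,0,-0.0002,0,0,0],[1,0,0,0,0,0,0]],
])

```text
time_s: 7.82
eef_pos: [528.2, 6.6, 108.5]
tool_rot: [[0.954, -0.301, 0.0], [-0.301, -0.954, -0.0], [0.0, 0.0, -1.0]]
wrist_force: [1.4, -2.5, -7.8]
grip_width: 13.6
finger_force: 40.0
```

Emit:
servo_tool([
  [[1,0,0,-0.0003,0,0,0],[1,0,0,-0.0002,0,0,0],[1,0,0,0,0,0,0]],
])

```text
time_s: 8.07
eef_pos: [528.2, 6.6, 108.9]
tool_rot: [[0.954, -0.3, 0.0], [-0.3, -0.954, -0.0], [0.0, 0.0, -1.0]]
wrist_force: [2.5, -1.4, -6.9]
grip_width: 13.6
finger_force: 40.0
```

Emit:
servo_tool([
  [[1,0,0,-0.0003,0,0,0],[1,0,0,-0.0002,0,0,0],[1,0,0,0,0,0,0]],
])

```text
time_s: 8.32
eef_pos: [528.2, 6.6, 109.4]
tool_rot: [[0.954, -0.3, 0.0], [-0.3, -0.954, -0.0], [0.0, 0.0, -1.0]]
wrist_force: [1.2, -1.6, -7.6]
grip_width: 13.5
finger_force: 40.0
```

Emit:
servo_tool([
  [[1,0,0,-0.0003,0,0,0],[1,0,0,-0.0002,0,0,0],[1,0,0,0,0,0,0]],
])

```text
time_s: 8.57
eef_pos: [528.3, 6.6, 110.0]
tool_rot: [[0.954, -0.3, 0.0], [-0.3, -0.954, -0.0], [0.0, 0.0, -1.0]]
wrist_force: [1.8, -1.4, -7.8]
grip_width: 13.7
finger_force: 40.0
```

Emit:
servo_tool([
  [[1,0,0,-0.0003,0,0,0],[1,0,0,-0.0002,0,0,0],[1,0,0,0,0,0,0]],
])

```text
time_s: 8.82
eef_pos: [528.2, 6.6, 110.5]
tool_rot: [[0.954, -0.3, 0.0], [-0.3, -0.954, -0.0], [0.0, 0.0, -1.0]]
wrist_force: [0.9, -1.5, -7.8]
grip_width: 14.1
finger_force: 40.0
```

Emit:
servo_tool([
  [[1,0,0,-0.0003,0,0,0],[1,0,0,-0.0002,0,0,0],[1,0,0,0,0,0,0]],
])

```text
time_s: 9.07
eef_pos: [528.2, 6.6, 110.9]
tool_rot: [[0.954, -0.3, 0.0], [-0.3, -0.954, -0.0], [0.0, 0.0, -1.0]]
wrist_force: [2.0, -1.7, -8.4]
grip_width: 13.9
finger_force: 40.0
```

Emit:
servo_tool([
  [[1,0,0,-0.0003,0,0,0],[1,0,0,-0.0002,0,0,0],[1,0,0,0,0,0,0]],
])

```text
time_s: 9.32
eef_pos: [528.2, 6.6, 111.4]
tool_rot: [[0.954, -0.3, 0.0], [-0.3, -0.954, -0.0], [0.0, 0.0, -1.0]]
wrist_force: [1.7, -1.0, -7.9]
grip_width: 13.9
finger_force: 40.0
```

Emit:
servo_tool([
  [[1,0,0,-0.0003,0,0,0],[1,0,0,-0.0002,0,0,0],[1,0,0,0,0,0,0]],
])

```text
time_s: 9.57
eef_pos: [528.2, 6.6, 111.7]
tool_rot: [[0.954, -0.3, -0.0], [-0.3, -0.954, -0.0], [-0.0, 0.0, -1.0]]
wrist_force: [2.8, -0.9, -12.7]
grip_width: 13.7
finger_force: 40.0
```

That's the stop, at about 19 mm of lift. I'll ease down 0.9 mm and twist halfway.

Emit:
servo_tool([
  [[1,0,0,0.0005,0,0,0],[1,0,0,0.0004,0,0,0],[1,0,0,0,0,0,-0.05],[1,0,0,0,0,0,-0.1],[1,0,0,0,0,0,-0.1],[1,0,0,0,0,0,-0.1],[1,0,0,0,0,0,-0.1],[1,0,0,0,0,0,-0.1],[1,0,0,0,0,0,0],[1,0,0,0,0,0,0]],
])

```text
time_s: 10.4
eef_pos: [528.3, 6.8, 111.1]
tool_rot: [[0.971, 0.239, 0.0], [0.239, -0.971, 0.0], [0.0, -0.0, -1.0]]
wrist_force: [2.0, 2.3, -8.4]
grip_width: 13.8
finger_force: 40.0
```

Run:
```python
from cell import *
s=observe();print(s["joint_pos"],s["moment"],s["wrist_force"],s["eef_pos"])
```

```text
[-1.12233534e-01  4.91294894e-01  1.90435021e+00  3.28763425e-04
  7.45761124e-01  1.21662831e+00] [ 0.37475494 -0.41905528  0.04265597] [ 1.96242539  2.26452866 -8.37098811] [528.25180416   6.8405072  111.12134442]
```

Emit:
servo_tool([
  [[1,0,0,0,0,0,-0.1],[1,0,0,0,0,0,-0.1],[1,0,0,0,0,0,-0.1],[1,0,0,0,0,0,-0.1],[1,0,0,0,0,0,-0.1],[1,0,0,0,0,0,-0.05],[1,0,0,0,0,0,-0.03],[1,0,0,0,0,0,0],[1,0,0,0,0,0,0],[1,0,0,0,0,0,0]],
])

```text
time_s: 11.23
eef_pos: [528.1, 7.1, 111.0]
tool_rot: [[0.681, 0.732, -0.0], [0.732, -0.681, 0.001], [0.0, -0.001, -1.0]]
wrist_force: [1.7, 4.6, -7.5]
grip_width: 13.6
finger_force: 40.0
```

Run:
```python
from cell import *
s=observe();import math;print(s["moment"],math.atan2(s["tool_rot"][1,0],s["tool_rot"][0,0]))
```

```text
[ 0.75226954 -0.43989551 -0.0236156 ] 0.8210909918569216
```

Emit:
servo_tool([
  [[1,0,0,0.0005,0,0,0],[1,0,0,0.0005,0,0,0],[1,0,0,0.0005,0,0,0],[1,0,0,0.0005,0,0,0],[1,0,0,0,0,0,0]],
])

```text
time_s: 11.65
eef_pos: [528.1, 7.1, 109.0]
tool_rot: [[0.681, 0.732, -0.0], [0.732, -0.681, 0.001], [0.0, -0.001, -1.0]]
wrist_force: [1.2, 6.0, -8.2]
grip_width: 13.7
finger_force: 40.0
```

Still spring-loaded below land level, so the ears are over the notch. I'll relieve the side load and keep lowering.

Emit:
servo_tool([
  [[1,0.0004,-0.0003,0.0004,0,0,0],[1,0,0,0.0004,0,0,0],[1,0,0,0.0004,0,0,0],[1,0,0,0.0003,0,0,0],[1,0,0,0,0,0,0]],
])

```text
time_s: 12.07
eef_pos: [528.1, 7.2, 107.4]
tool_rot: [[0.679, 0.734, -0.0], [0.734, -0.679, 0.0], [-0.0, -0.0, -1.0]]
wrist_force: [-0.6, 1.9, -6.9]
grip_width: 13.3
finger_force: 40.0
```

Emit:
servo_tool([
  [[1,0,0,0.0003,0,0,0],[1,0,0,0.0002,0,0,0],[1,0,0,0,0,0,0]],
])

```text
time_s: 12.32
eef_pos: [528.1, 7.2, 107.0]
tool_rot: [[0.679, 0.734, -0.0], [0.734, -0.679, 0.0], [-0.0, -0.0, -1.0]]
wrist_force: [0.1, 1.8, -7.3]
grip_width: 13.6
finger_force: 40.0
```

Emit:
servo_tool([
  [[1,0,0,0.0003,0,0,0],[1,0,0,0.0002,0,0,0],[1,0,0,0,0,0,0]],
])

```text
time_s: 12.57
eef_pos: [528.1, 7.2, 106.4]
tool_rot: [[0.679, 0.734, -0.0], [0.734, -0.679, -0.0], [-0.0, -0.0, -1.0]]
wrist_force: [-0.5, 3.4, -7.0]
grip_width: 13.8
finger_force: 40.0
```

Emit:
servo_tool([
  [[1,0,0,0.0003,0,0,0],[1,0,0,0.0001,0,0,0],[1,0,0,0,0,0,0]],
])

```text
time_s: 12.82
eef_pos: [528.2, 7.1, 106.2]
tool_rot: [[0.679, 0.734, -0.0], [0.734, -0.679, -0.0], [-0.0, -0.0, -1.0]]
wrist_force: [-1.9, 3.5, -6.2]
grip_width: 13.4
finger_force: 40.0
```

Emit:
servo_tool([
  [[1,0,0,0.0003,0,0,0],[1,0,0,0,0,0,0],[1,0,0,0,0,0,0]],
])

```text
time_s: 13.07
eef_pos: [528.2, 7.2, 106.0]
tool_rot: [[0.679, 0.734, -0.0], [0.734, -0.679, -0.0], [-0.0, 0.0, -1.0]]
wrist_force: [-3.0, 5.0, -2.2]
grip_width: 13.9
finger_force: 40.0
```

Seated. I'll open the fingers.

Emit:
servo_tool([
  [[1,0,0,0.0002,0,0,0],[-1,0,0,0,0,0,0],[-1,0,0,0,0,0,0],[-1,0,0,0,0,0,0],[-1,0,0,0,0,0,0],[-1,0,0,0,0,0,0],[-1,0,0,0,0,0,0],[-1,0,0,0,0,0,0],[-1,0,0,0,0,0,0],[-1,0,0,0,0,0,0]],
])

```text
time_s: 13.9
eef_pos: [528.3, 7.1, 105.6]
tool_rot: [[0.679, 0.734, 0.0], [0.734, -0.679, -0.0], [-0.0, 0.0, -1.0]]
wrist_force: [0.2, 0.2, -0.3]
grip_width: 68.2
finger_force: 0.0
```

Emit:
servo_tool([
  [[-1,0,0,-0.009,0,0,0],[-1,0,0,-0.015,0,0,0],[-1,0,0,-0.015,0,0,0],[-1,0,0,-0.015,0,0,0],[-1,0,0,0,0,0,-0.111],[-1,0,0,0,0,0,-0.111],[-1,0,0,0,0,0,-0.111],[-1,0,0,0,0,0,-0.111],[-1,0.03,0,0,0,0,0],[-1,0.03,0,0,0,0,0],[-1,0.03,0,0,0,0,0],[-1,0,0,0,0,0,0],[-1,0,0,0,0,0,0]],
])

```text
time_s: 14.98
eef_pos: [555.1, 94.2, 160.0]
tool_rot: [[0.295, 0.955, 0.0], [0.955, -0.295, -0.0], [-0.0, 0.0, -1.0]]
wrist_force: [0.2, -0.3, -0.6]
grip_width: 95.3
finger_force: 0.0
```

Run:
```python
from h import *
import cv2
s=observe();i=camera_info("wrist");im=camera("wrist")
print(s["time_s"],s["joint_pos"],s["eef_pos"],s["tool_rot"][:,0])
p=(528.1,6.9,-.302)
q=proj("wrist",w(p,[(0,0,128),(0,90,94)]),i)
t=proj("top",w(p,[(0,0,128),(0,90,94)]))
big=cv2.resize(im,None,fx=.8,fy=.8)
for a in q: cv2.circle(big,tuple(int(v) for v in a*.8),2,(0,0,255),-1)
T=camera("top")[185:295,220:370];T=cv2.resize(T,(458,336))
C=np.zeros((440,800,3),np.uint8);C[:336,:448]=big;C[:336,448:]=T[:,50:402];cv2.imwrite("pics/w1.png",C)
```

```text
14.9833 [ 5.08025711e-02  4.66117008e-01  1.77469072e+00 -1.64302789e-04
  9.00484394e-01  3.50570176e-01] [555.11870028  94.1758277  160.02293511] [ 2.95200685e-01  9.55435270e-01 -1.77410776e-05]
```

View pics/w1.png

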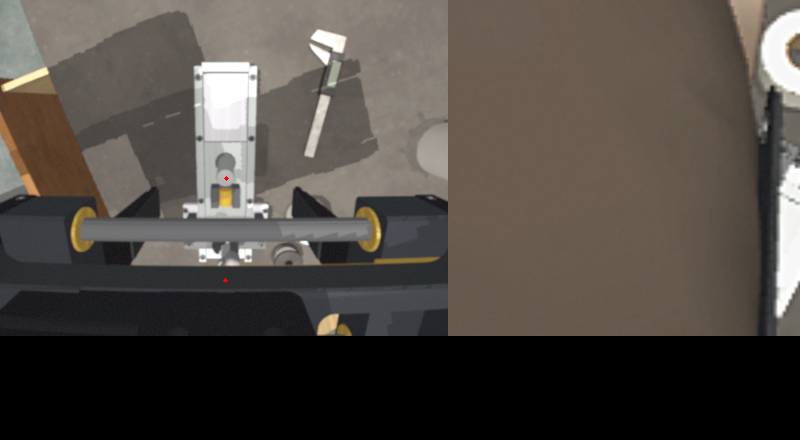

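The red dot lies on the post top at (226,178), so the hand is aligned with the post, and the knob near (230,250) is tilted and parked. I'll descend and grip the post.

Emit:
servo_tool([
  [[-1,-0.001,0,0.015,0,0,0],[-1,0,0,0.015,0,0,0],[-1,0,0,0.015,0,0,0],[-1,0,0,0.015,0,0,0],[-1,0,0,0.015,0,0,0],[-1,0,0,0.015,0,0,0],[0.5,0,0,0,0,0,0],[1,0,0,0,0,0,0],[1,0,0,0,0,0,0],[1,0,0,0,0,0,0],[1,0,0,0,0,0,0],[1,0,0,0,0,0,0],[1,0,0,0,0,0,0],[1,0,0,0,0,0,0],[1,0,0,0,0,0,0],[1,0,0,0,0,0,0],[1,0,0,0,0,0,0],[1,0,0,0,0,0,0],[1,0,0,0,0,0,0],[1,0,0,0,0,0,0]],
], grip_force=30)

```text
time_s: 16.75
eef_pos: [554.2, 92.2, 69.5]
tool_rot: [[0.297, 0.955, -0.001], [0.955, -0.297, 0.0], [-0.0, -0.001, -1.0]]
wrist_force: [-2.9, 2.1, 1.2]
grip_width: 17.2
finger_force: 30.0
```

Emit:
servo_tool([
  [[1,0,0,0,0,0,0],[1,0,0,0,0,0,0],[1,0,0,0,0,0,0],[1,0,0,0,0,0,0]],
])

```text
time_s: 17.08
eef_pos: [554.3, 92.2, 69.5]
tool_rot: [[0.297, 0.955, -0.001], [0.955, -0.297, 0.0], [-0.0, -0.001, -1.0]]
wrist_force: [-4.0, 2.7, 3.8]
grip_width: 17.3
finger_force: 30.0
```

Emit:
servo_tool([
  [[1,0.002,0,0,0,0,0],[1,0.005,0,0,0,0,0],[1,0.005,0,0,0,0,0],[1,0.005,0,0,0,0,0],[1,0.005,0,0,0,0,0],[1,0.005,0,0,0,0,0],[1,0.005,0,0,0,0,0],[1,0.005,0,0,0,0,0],[1,0.005,0,0,0,0,0],[1,0.005,0,0,0,0,0],[1,0.005,0,0,0,0,0],[1,0.005,0,0,0,0,0],[1,0.005,0,0,0,0,0],[1,0.005,0,0,0,0,0],[1,0.005,0,0,0,0,0],[1,0.003,0,0,0,0,0],[1,0.002,0,0,0,0,0],[1,0,0,0,0,0,0]],
])

```text
time_s: 18.58
eef_pos: [577.2, 165.9, 69.5]
tool_rot: [[0.297, 0.955, -0.001], [0.955, -0.297, -0.0], [-0.001, -0.001, -1.0]]
wrist_force: [-5.6, 2.2, 3.4]
grip_width: 17.3
finger_force: 30.0
```

Emit:
servo_tool([
  [[1,0.001,0,0,0,0,0],[1,0.001,0,0,0,0,0],[1,0.0005,0,0,0,0,0],[1,0.0005,0,0,0,0,0],[1,0,0,0,0,0,0]],
])

```text
time_s: 19.0
eef_pos: [577.9, 168.3, 69.5]
tool_rot: [[0.297, 0.955, -0.002], [0.955, -0.297, -0.0], [-0.001, -0.001, -1.0]]
wrist_force: [-5.7, 1.1, 3.0]
grip_width: 17.3
finger_force: 30.0
```

Emit:
servo_tool([
  [[1,0.0005,0,0,0,0,0],[1,0.0005,0,0,0,0,0],[1,0,0,0,0,0,0]],
])

```text
time_s: 19.25
eef_pos: [578.0, 168.7, 69.5]
tool_rot: [[0.297, 0.955, -0.002], [0.955, -0.297, -0.001], [-0.002, -0.002, -1.0]]
wrist_force: [-6.7, -4.5, 5.5]
grip_width: 17.4
finger_force: 30.0
```

Emit:
servo_tool([
  [[1,0.0005,0,0,0,0,0],[1,0.0005,0,0,0,0,0],[1,0.0005,0,0,0,0,0],[1,0,0,0,0,0,0],[1,0,0,0,0,0,0]],
])

```text
time_s: 19.67
eef_pos: [578.0, 168.9, 69.5]
tool_rot: [[0.297, 0.955, -0.004], [0.955, -0.297, -0.003], [-0.004, -0.003, -1.0]]
wrist_force: [-8.4, -13.0, 7.0]
grip_width: 17.6
finger_force: 30.0
```

It's firmly against the end stop. I'll release and retreat.

Emit:
servo_tool([
  [[-1,0,0,0,0,0,0],[-1,0,0,0,0,0,0],[-1,0,0,0,0,0,0],[-1,0,0,0,0,0,0],[-1,0,0,0,0,0,0],[-1,0,0,0,0,0,0],[-1,0,0,0,0,0,0],[-1,0,0,-0.015,0,0,0],[-1,0,0,-0.02,0,0,0],[-1,0,0,-0.02,0,0,0],[-1,0,0,-0.03,0,0,0],[-1,0,0,-0.03,0,0,0],[-1,-0.04,0,0,0,0,0],[-1,-0.04,0,0,0,0,0],[-1,-0.04,0,0,0,0,0],[-1,-0.04,0,0,0,0,0],[-1,-0.04,0,0,0,0,0],[-1,-0.04,0,0,0,0,0],[-1,0,0,0,0,0,0]],
])

```text
time_s: 21.25
eef_pos: [506.4, -63.2, 184.8]
tool_rot: [[0.301, 0.954, -0.0], [0.954, -0.301, -0.001], [-0.001, 0.0, -1.0]]
wrist_force: [0.3, 0.5, 0.1]
grip_width: 95.2
finger_force: 0.0
```

Run:
```python
from h import *
import cv2
i=camera_info("wrist");im=camera("wrist");print(observe()["eef_pos"],observe()["wrist_force"])
p=(528.1,6.9,-.302)
c,s=22*np.cos(1.13),22*np.sin(1.13)
q=proj("wrist",w(p,[(c,s,128),(-c,-s,128),(0,170,94)]),i);print(q)
big=cv2.resize(im,None,fx=1.4,fy=1.4)
for a in q: cv2.circle(big,tuple(int(v) for v in a*1.4),2,(0,0,255),-1)
cv2.imwrite("pics/w2.png",big)
```

```text
[507.20594375 -61.04216705 184.82077633] [-0.14709541  0.62610849  0.41119346]
[[ 295.44805069   93.64983803]
 [ 268.73807752  152.58558436]
 [ 280.60532452 -116.11550072]]
```

View pics/w2.png

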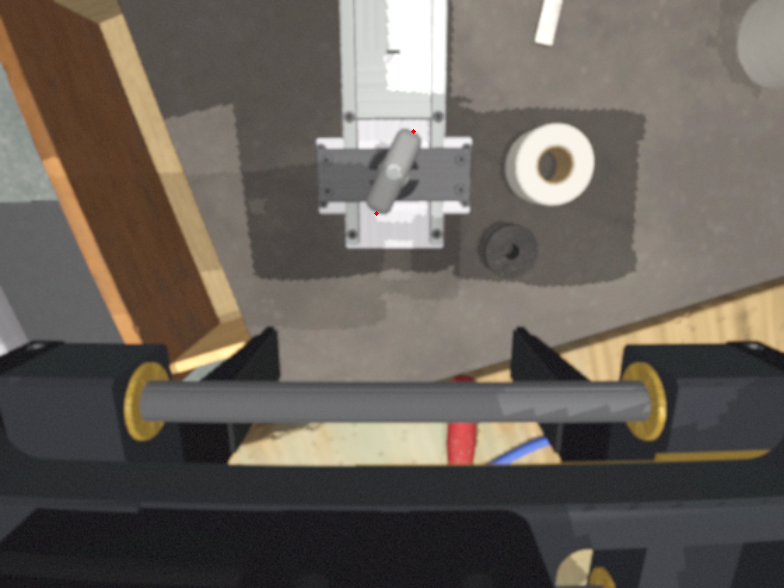

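The knob's bar lies between the predicted ends for a 1.13 rad turn, (413,131) and (376,213), at the parked height. The roll and spool haven't moved, the slide is out, and the robot is clear, so I'm handing in.

```bash
python3 -c "
from cell import *
print(hand_in())"
```

```text
the job is handed in; nothing more can be done
None
```

I handed in the job at about 21 s of the 58 s limit: the plunger was pulled to its stop (about 19 mm of lift, peak reading 13 N), turned and parked in the rest notches, and the slide then run out 80 mm firmly against the end stop; the last picture shows the knob still parked and the roll and spool in place, with only the caliper's tip in view.

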